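# Find the free hatch of the mating hive and push it open

### The job

One of the four identical wooden hatches on top of the mating hive is free; the other three are blocked from below. With the fingertips, press the hatches at their brass dots to find the one that rocks, then push its raised near edge up and away from the robot until that hatch stands open, upright or a little beyond, and move clear. The other hatches stay shut, and nothing is to be picked up: leave the cage, tin, jars, smoker, hive tool and brush where they are.

Things in the scene. Friction and masses are not known exactly. Their poses are not given: they have to be found in the camera images.
- hive: Fixed wooden hive, 184 (x) x 530 (y) x 130 mm high. Origin: centre of its underside, on the table; +x away from the robot, +y to its left, yaw -0.25 to 0.25 rad. Four identical pale hatches lie flush in its flat top, 130 mm up, centred at x = 0, y = +150, +50, -50, -150 mm, 16 mm of fixed wood between them. Fixed rims 25 mm wide run along the near and far sides.
- flap1 (a joint): Turn of the leftmost (+y) hatch, rad: 0 shut, pi/2 upright, 1.75 the stop (leaning a little away from the robot). It grows as the far part goes down and the near part rises; the near part cannot go down. Stiff hinge: it stays where it is left. A free hatch rocks at 2 to 4 N on its dot and needs 1 to 2 N at its near edge; a blocked one gives under 4 mm.
- flap1_press (a point): Where to press the leftmost (+y) hatch: flush brass dot, 12 mm wide, on its far part, 30 mm beyond the hinge. The hatch (130 x 84 x 10 mm) is a see-saw on a hinge along the hive's y at x = +17 mm, 5 mm below the top: 48 mm far part, 82 mm near part. The free one has 70 mm of hollow below; a blocked one has a hidden block under its far part. Moves with the hatch.
- flap1_edge (a point): Middle of the near edge of the leftmost (+y) hatch, on its top face, 82 mm from the hinge; it rises by about 82 mm x sin(angle) as the hatch rocks. A fingertip on its robot side, low over the hive top, pushes the hatch open. Follow the edge in an arc, rising as it rises: below about 45 degrees a level push can jam by friction.
- flap2 (a joint): Turn of the second from the left hatch, rad: 0 shut, pi/2 upright, 1.75 the stop (leaning a little away from the robot). It grows as the far part goes down and the near part rises; the near part cannot go down. Stiff hinge: it stays where it is left. A free hatch rocks at 2 to 4 N on its dot and needs 1 to 2 N at its near edge; a blocked one gives under 4 mm.
- flap2_press (a point): Where to press the second from the left hatch: flush brass dot, 12 mm wide, on its far part, 30 mm beyond the hinge. The hatch (130 x 84 x 10 mm) is a see-saw on a hinge along the hive's y at x = +17 mm, 5 mm below the top: 48 mm far part, 82 mm near part. The free one has 70 mm of hollow below; a blocked one has a hidden block under its far part. Moves with the hatch.
- flap2_edge (a point): Middle of the near edge of the second from the left hatch, on its top face, 82 mm from the hinge; it rises by about 82 mm x sin(angle) as the hatch rocks. A fingertip on its robot side, low over the hive top, pushes the hatch open. Follow the edge in an arc, rising as it rises: below about 45 degrees a level push can jam by friction.
- flap3 (a joint): Turn of the second from the right hatch, rad: 0 shut, pi/2 upright, 1.75 the stop (leaning a little away from the robot). It grows as the far part goes down and the near part rises; the near part cannot go down. Stiff hinge: it stays where it is left. A free hatch rocks at 2 to 4 N on its dot and needs 1 to 2 N at its near edge; a blocked one gives under 4 mm.
- flap3_press (a point): Where to press the second from the right hatch: flush brass dot, 12 mm wide, on its far part, 30 mm beyond the hinge. The hatch (130 x 84 x 10 mm) is a see-saw on a hinge along the hive's y at x = +17 mm, 5 mm below the top: 48 mm far part, 82 mm near part. The free one has 70 mm of hollow below; a blocked one has a hidden block under its far part. Moves with the hatch.
- flap3_edge (a point): Middle of the near edge of the second from the right hatch, on its top face, 82 mm from the hinge; it rises by about 82 mm x sin(angle) as the hatch rocks. A fingertip on its robot side, low over the hive top, pushes the hatch open. Follow the edge in an arc, rising as it rises: below about 45 degrees a level push can jam by friction.
- flap4 (a joint): Turn of the rightmost (-y) hatch, rad: 0 shut, pi/2 upright, 1.75 the stop (leaning a little away from the robot). It grows as the far part goes down and the near part rises; the near part cannot go down. Stiff hinge: it stays where it is left. A free hatch rocks at 2 to 4 N on its dot and needs 1 to 2 N at its near edge; a blocked one gives under 4 mm.
- flap4_press (a point): Where to press the rightmost (-y) hatch: flush brass dot, 12 mm wide, on its far part, 30 mm beyond the hinge. The hatch (130 x 84 x 10 mm) is a see-saw on a hinge along the hive's y at x = +17 mm, 5 mm below the top: 48 mm far part, 82 mm near part. The free one has 70 mm of hollow below; a blocked one has a hidden block under its far part. Moves with the hatch.
- flap4_edge (a point): Middle of the near edge of the rightmost (-y) hatch, on its top face, 82 mm from the hinge; it rises by about 82 mm x sin(angle) as the hatch rocks. A fingertip on its robot side, low over the hive top, pushes the hatch open. Follow the edge in an arc, rising as it rises: below about 45 degrees a level push can jam by friction.
- queen_cage: Small wooden queen cage with a clear top, 40 x 30 x 17 mm, lying loose on the solid left end of the hive top. Leave alone. Origin: centre of its underside.
- tin: Round tin with green lid, 42 mm wide, 24 mm high, standing loose on the solid right end of the hive top. Leave alone. Origin: centre of its underside.
- jar1: Honey jar, amber with brass cap, 68 mm wide, 100 mm high, standing loose beyond the hive. Leave alone. Origin: centre of its underside.
- jar2: A second honey jar like the first, beyond the hive. Leave alone. Origin: centre of its underside.
- smoker: Steel bee smoker with wooden bellows at its +x side, 92 mm across the can, 190 mm high, standing loose left of the hive. Leave alone. Origin: centre of the can's underside.
- hive_tool: Flat red and steel hive tool, 215 mm long, 40 mm wide, 6 mm thick, lying loose on the table at the near left. Leave alone. Origin: underside, middle of the red handle; x along the tool.
- brush: Bee brush lying loose on the table to the right of the hive, below the hive's top. Leave alone. Origin: on its underside, x along the handle.

How it is judged (in metres and radians):
On the way:
1. the free hatch has been rocked: turned more than 0.12 rad (value of joint any of flap1, flap2, flap3, flap4 above 0.12 rad), for 0.1 s.
At the end, for the whole second after the job is handed in: One hatch is open at least 1.22 rad (20 degrees short of upright, or further) and at rest, the other three are shut (below 0.15 rad), and every loose thing is within 30 mm of where it began (((value of joint flap1 above 1.22 rad and velocity of joint flap1 between -0.1 and 0.1 rad/s and value of joint each of flap2, flap3, flap4 below 0.15 rad) or (value of joint flap2 above 1.22 rad and velocity of joint flap2 between -0.1 and 0.1 rad/s and value of joint each of flap1, flap3, flap4 below 0.15 rad) or (value of joint flap3 above 1.22 rad and velocity of joint flap3 between -0.1 and 0.1 rad/s and value of joint each of flap1, flap2, flap4 below 0.15 rad) or (value of joint flap4 above 1.22 rad and velocity of joint flap4 between -0.1 and 0.1 rad/s and value of joint each of flap1, flap2, flap3 below 0.15 rad)) and distance of each of queen_cage, tin, jar1, jar2, smoker, hive_tool, brush from where it was at the start of the episode below 0.03 m); the robot touches nothing.
It fails at once if a loose bystander (cage, tin, jar, smoker, hive tool or brush) is picked up or shifted by more than 30 mm (distance of any of queen_cage, tin, jar1, jar2, smoker, hive_tool, brush from where it was at the start of the episode above 0.03 m).
It also fails if it takes over 54 s, if anything falls off the work surface, if the arm or the gripper's body presses on something with over 40 N, if the wrist force passes 120 N, or if a joint passes its speed limit or range.

### The arm

A 6-joint arm with a two-finger parallel gripper is mounted at the origin on the work surface. World frame = base frame: x ahead of the robot, y to its left, z up, the work surface at z = 0. Lengths are in mm, angles in rad, forces in N, time in s.
With the tool pointing down it reaches from about 300 to 775 mm from the base axis. Payload 14.6 kg.
Tool frame: the origin (TCP) lies midway between the tips of the shut fingers; the grasp point (between the pads) lies 19 mm behind it; z points along the fingers, y is the line along which they close (so a half turn about z gives the same grasp; the last joint's range is limited). The gripper opens to 94 mm and grips with 3 to 60 N. Pads are 16 mm wide; open, the fingers measure 119 mm over their backs; the gripper's body (75 mm by 177 mm) begins 78 mm behind the grasp point.
Start: joints at [1.15, 0.3, 1.521, -0, 1.321, -0.067], TCP at [190.553, 515.925, 205.446] pointing down, gripper open.
Joint ranges: [-3.03, 3.03], [-0.79, 2.21], [0.23, 2.52], [-1.04, 4.18], [0, 3.07], [-2.55, 2.55]. Speed limits (rad/s): [2.22, 2.22, 2.57, 3.14, 3.14, 3.14].

### API

Orientations are given as a unit quaternion [w, x, y, z].
In Python, from workcell import robot, snapshot, job gives the robot as it stands.
- The arm moves only by the tool step_arm, never from a script. Its argument "deltas" is text: rows parted by semicolons, each of 7 numbers parted by spaces: the shift along the tool's x, y, z in m, then the turn, a rotation vector about the tool's x, y, z in rad, then the finger opening in m, from 0 to 0.094. A call has 1 to 5 rows; each row is the pose to reach, as a shift and turn from the pose commanded when the call began, along the tool's axes at that moment; what a row does not reach only later rows make up. A row lasts 1/12 s, in which the tool goes at most 41.7 mm and 7.16 degrees, less where a joint would pass 70% of its speed; a pose out of reach is approached as far as the arm can. A call with a gripper value outside its range is refused whole. The fingers move at their own pace and stop on an object; "newtons" is the grip in N (left out, the last holds). Time passes only in rows, so rows that repeat a pose let the fingers close. It gives the time, the measured TCP pose, the force, the opening and the grip force at its end, in the units of the state.
- robot.get_state(): the state, without advancing time (a new reading comes with each control period).
- snapshot(name): name is "scene" or "top" or "wrist"; returns a dict with "pixels" (400x640x3 uint8, red, green, blue), "z_map" (400x640 float32, mm along the optical axis (not along the pixel's ray), 0 where there is no reading), "intrinsics" (3x3 intrinsics, pixels), "T" (4x4, takes a point from camera to world coordinates); the wrist camera has in their place "mount" (4x4, takes a point from camera to tool coordinates, whose origin is the TCP and whose axes are the flange's). Camera axes: x right, y down, z forward; pixel columns grow to the right and rows downward; lengths in mm; the calibration is good to about 2 mm. A picture is of the moment at which its call begins: read the wrist's pose just before it.
- job.finish_job(): hands the job in; it is judged then, once.
The state is a dict: "time_s": time; "joints": joint angles; "joint_velocities": joint speeds; "joint_efforts": joint torques, N m; "eef_pos": TCP position; "ee_rot": TCP orientation; "ft_force": force on the tool from outside, world axes, zero at the start; "moment": the same for the moment, N m; "grip_width": finger opening in mm; "finger_force": force on a finger pad.
Only numpy, scipy, OpenCV 4.12 (cv2) and the standard library are available. Lean on these libraries where they do the work, as an engineer would, in place of code of your own. Each camera call takes 0.05 s, during which the arm holds its last target. There are 200 camera calls.

## Working session

There is one attempt and no reset: what is moved stays moved. The work goes in short steps, Python scripts to look and compute and a tool call to move; the robot and the scene stay as the last step left them, time stands still between calls to the robot, and variables do not carry over. Pictures are saved under pics/ and viewed, at most 10 in all, crops included, and the job is handed in when it is done.

Besides the shell and the picture viewer there is one more tool, called after "Call:" as name(argument=value, ...) on one line, values as JSON. step_arm: Moves the arm, as the interface text tells. Its arguments: {"type":"object","properties":{"deltas":{"type":"string"},"newtons":{"type":"number"}},"required":["deltas"]}

```bash
mkdir -p pics; python3 - <<'E'
from workcell import robot, snapshot
import cv2,numpy as np,pickle
s=robot.get_state();print(s)
for n in("top","scene"):
    d=snapshot(n);cv2.imwrite(f"pics/{n}0.png",d["pixels"][:,:,::-1]);pickle.dump(d,open(n+".pkl","wb"));print(d["T"],d["intrinsics"])
E
```

```text
{'time_s': 0.0, 'joints': array([ 1.15039164e+00,  3.00498663e-01,  1.52161638e+00, -8.53189488e-06,
        1.32068832e+00, -6.66355368e-02]), 'joint_velocities': array([ 0.00116655,  0.00144149, -0.00066452,  0.00100658, -0.00082301,
        0.00056599]), 'joint_efforts': array([-7.35697677e-05, -5.31809020e+01, -3.52737021e+01,  7.09070452e-02,
        2.44987925e-02, -3.48850813e-05]), 'eef_pos': array([190.45031492, 515.67988482, 204.85627906]), 'ee_rot': array([-1.41953002e-04,  1.75962544e-01,  9.84396676e-01, -5.88491499e-04]), 'ft_force': array([ 1.20603276, -0.17154878,  0.3962217 ]), 'moment': array([ 0.01804705,  0.05086669, -0.02862957]), 'finger_force': 0.0, 'grip_width': 94.19755290568281}
[[ 2.16064307e-02 -9.92783148e-01  1.17960938e-01  3.85243838e+02]
 [-9.99630659e-01 -1.95072716e-02  1.89211795e-02 -1.45678817e+01]
 [-1.64835321e-02 -1.18326190e-01 -9.92837956e-01  1.15531890e+03]
 [ 0.00000000e+00  0.00000000e+00  0.00000000e+00  1.00000000e+00]] [[374.66020089   0.         318.89893316]
 [  0.         374.66020089 198.02842988]
 [  0.           0.           1.        ]]
[[-8.68442269e-01  3.59561382e-01 -3.41355589e-01  8.93015647e+02]
 [ 4.95288411e-01  5.98209628e-01 -6.29948118e-01  6.83982498e+02]
 [-2.23028159e-02 -7.16143040e-01 -6.97597112e-01  8.54178541e+02]
 [ 0.00000000e+00  0.00000000e+00  0.00000000e+00  1.00000000e+00]] [[373.3011498    0.         311.48115653]
 [  0.         373.3011498  196.42124796]
 [  0.           0.           1.        ]]
```

View pics/top0.png

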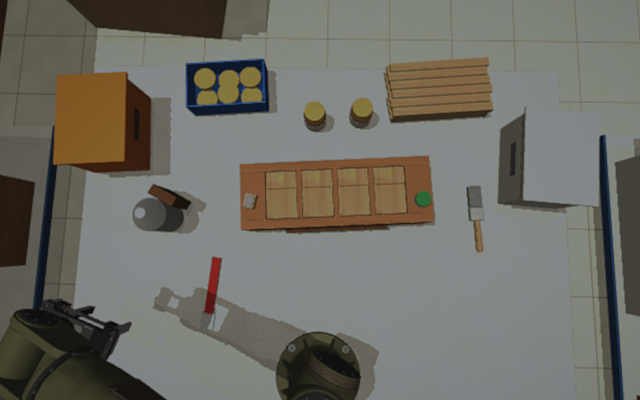

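View pics/scene0.png

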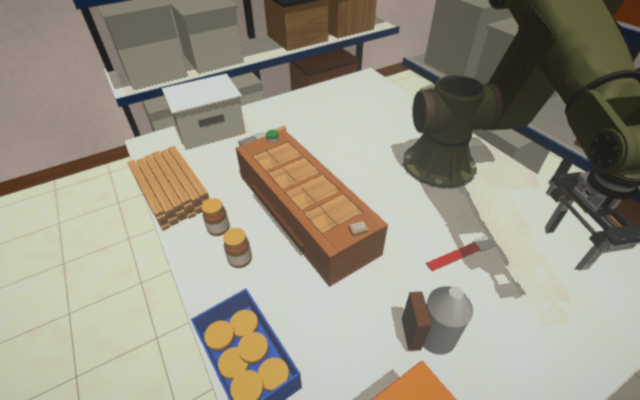

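The top view shows the hive at columns 240–433 and rows 157–230, with four pale hatches between columns 265 and 407. The cage is at (249,201) and the tin at (424,199).

```bash
python3 - <<'E'
import cv2,numpy as np,pickle
d=pickle.load(open("top.pkl","rb"));K=d["intrinsics"];T=d["T"];z=d["z_map"]
v,u=np.mgrid[:400,:640]
P=np.stack([(u-K[0,2])/K[0,0]*z,(v-K[1,2])/K[1,1]*z,z],-1)@T[:3,:3].T+T[:3,3]
m=((abs(P[...,2]-130)<8)&(z>0)&(u>225)&(u<445)&(v>145)&(v<240)).astype(np.uint8)
m=cv2.morphologyEx(m,cv2.MORPH_CLOSE,np.ones((15,15)));m=cv2.morphologyEx(m,cv2.MORPH_OPEN,np.ones((5,5)))
def onplane(uv,h=130):
    r=np.c_[(uv[:,0]-K[0,2])/K[0,0],(uv[:,1]-K[1,2])/K[1,1],np.ones(len(uv))]@T[:3,:3].T
    return (T[:3,3]+r*((h-T[2,3])/r[:,2])[:,None])[:,:2]
def rep(m,n):
    c=max(cv2.findContours(m,0,1)[0],key=cv2.contourArea)[:,0]
    p=onplane(c.astype(float)).astype(np.float32);r=cv2.minAreaRect(p);print(n,r,np.median(P[...,2][m>0]));print(cv2.boxPoints(r).round(1).tolist())
rep(m,"hive")
hsv=cv2.cvtColor(d["pixels"],cv2.COLOR_RGB2HSV)
print(hsv[200,280],hsv[200,256],hsv[180,280],hsv[166,300])
hh=((hsv[...,2]>150)&(hsv[...,0]<25)&(hsv[...,0]>8)&(m>0)).astype(np.uint8)
hh=((hsv[...,0]>=13)&(hsv[...,0]<25)&(m>0)&(u>258)&(u<412)).astype(np.uint8)
hh=cv2.morphologyEx(hh,cv2.MORPH_OPEN,np.ones((5,5)))
n,l,st,c=cv2.connectedComponentsWithStats(hh)
for i in range(1,n):
    if st[i,4]>200: rep((l==i).astype(np.uint8),i)
x=d["pixels"][145:240,230:445,::-1];cv2.imwrite("pics/crop.png",cv2.resize(x,None,fx=3.6,fy=3.6,interpolation=cv2.INTER_CUBIC))
E
```

```text
hive ((523.4420776367188, -38.55157470703125), (183.8775634765625, 528.28271484375), 3.6415436267852783) 128.5574647528997
[[414.8999938964844, 219.1999969482422], [448.5, -308.0], [632.0, -296.29998779296875], [598.4000244140625, 230.89999389648438]]
[ 18 117 133] [ 12 148  74] [ 23 113 133] [ 13 149 123]
1 ((522.1917724609375, -31.33270263671875), (179.47813415527344, 406.0884094238281), 3.804373264312744) 128.48236000924703
[[419.20001220703125, 165.3000030517578], [446.1000061035156, -239.89999389648438], [625.2000122070312, -228.0], [598.2999877929688, 177.1999969482422]]
```

View pics/crop.png

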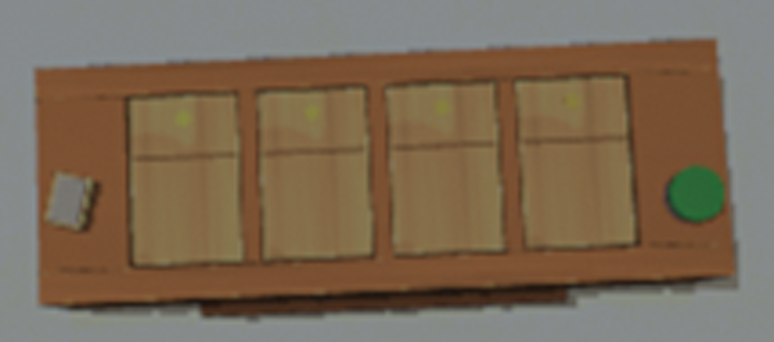

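The crop confirms the four dots, at crop pixels (183,118), (312,112), (442,107) and (572,101). I'll check them against the hive fit and work out the pose targets.

```bash
cat > h.py <<'E'
import numpy as np
from scipy.spatial.transform import Rotation as R
from workcell import robot
C=np.array([523.4,-38.6]);yaw=0.0636
def W(x,y,z):
    c,s=np.cos(yaw),np.sin(yaw);return np.array([C[0]+c*x-s*y,C[1]+s*x+c*y,z])
def st():
    s=robot.get_state();q=s["ee_rot"];return s,R.from_quat([q[1],q[2],q[3],q[0]])
def goto(p):
    s,r=st();return r.inv().apply(np.array(p)-s["eef_pos"])
# desired: tool x = -hive x, tool y = hive y, z down
Rd=R.from_matrix(np.array([[-np.cos(yaw),-np.sin(yaw),0],[-np.sin(yaw),np.cos(yaw),0],[0,0,-1]]).T)
E
python3 - <<'E'
from h import *
import pickle
d=pickle.load(open("top.pkl","rb"));K=d["intrinsics"];T=d["T"]
for x,y in((183,118),(312,112),(442,107),(572,101)):
    u,v=230+(x+.5)/3.6-.5,145+(y+.5)/3.6-.5
    r=T[:3,:3]@[(u-K[0,2])/K[0,0],(v-K[1,2])/K[1,1],1];print((T[:3,3]+r*((130-T[2,3])/r[2])).round(1))
print([W(47,y,130).round(1).tolist() for y in(150,50,-50,-150)])
s,r=st();print((r.inv()*Rd).as_rotvec(), r.as_matrix().round(3))
print(goto(W(47,150,180)))
E
```

```text
[562.6 113.  130. ]
[569.2  13.5 130. ]
[575.  -86.5 130. ]
[ 581.5 -186.4  130. ]
[[560.8, 114.1, 130.0], [567.1, 14.3, 130.0], [573.5, -85.5, 130.0], [579.8, -185.3, 130.0]]
[-1.04024816e-03 -2.84709923e-04 -4.17358745e-01] [[-0.938  0.346 -0.   ]
 [ 0.346  0.938 -0.001]
 [ 0.    -0.001 -1.   ]]
[-486.52239611 -248.44195346   25.17506123]
```

Call:
step_arm(deltas="-0.03 -0.015 -0.02 0 0 -0.1 0; -0.06 -0.03 -0.04 0 0 -0.2 0; -0.09 -0.045 -0.05 0 0 -0.3 0; -0.12 -0.06 -0.05 0 0 -0.4 0; -0.15 -0.075 -0.05 0 0 -0.417 0", newtons=30)

```text
time_s: 0.52
eef_pos: [306.1, 392.4, 255.9]
ee_rot: [0.0, -0.035, 0.999, 0.0]
ft_force: [0.6, 1.3, -0.2]
grip_width: 63.8
finger_force: 0.0
```

```bash
sed -i 's/523.4,-38.6/524.4,-39.0/' h.py; python3 - <<'E'
from h import *
s,r=st();print((r.inv()*Rd).as_rotvec());print(goto(W(47,150,180)),s["joints"])
E
```

```text
[0.00058744 0.00068298 0.00619024]
[-235.54733866 -295.91672677   75.9373527 ] [ 8.34733951e-01  1.45529488e-01  1.59138120e+00 -5.26897967e-05
  1.40378261e+00 -8.05843879e-01]
```

Call:
step_arm(deltas="-0.025 -0.03 0 0 0 0 0; -0.05 -0.06 0.0 0 0 0 0; -0.075 -0.09 0.0 0 0 0 0; -0.1 -0.12 0.0 0 0 0 0; -0.125 -0.15 0.0 0 0 0 0")

```text
time_s: 0.93
eef_pos: [440.4, 250.1, 255.4]
ee_rot: [-0.0, -0.032, 0.999, -0.0]
ft_force: [0.6, 0.6, -0.2]
grip_width: 30.8
finger_force: 0.0
```

Call:
step_arm(deltas="-0.025 -0.03 0.01 0 0 0 0; -0.05 -0.06 0.02 0 0 0 0; -0.075 -0.09 0.03 0 0 0 0; -0.1 -0.12 0.045 0 0 0 0; -0.111 -0.146 0.065 0 0 0 0")

```text
time_s: 1.35
eef_pos: [561.7, 110.9, 190.1]
ee_rot: [0.001, -0.031, 1.0, -0.0]
ft_force: [-0.6, -0.6, -0.2]
grip_width: 0.3
finger_force: 0.0
```

```bash
python3 - <<'E'
from h import *
s,r=st();print((r.inv()*Rd).as_rotvec());print(goto(W(47,150,130)),s["ft_force"],s["eef_pos"])
E
```

```text
[-6.93153032e-05  1.43709671e-03 -1.39673230e-03]
[-0.14152081  2.76293278 60.12906423] [-0.57507082 -0.60413955 -0.23271357] [561.71540886 110.9162566  190.12898735]
```

Call:
step_arm(deltas="0 0.003 0.025 0 0 0 0; 0 0.003 0.045 0 0 0 0; 0 0.003 0.054 0 0 0 0; 0 0.003 0.058 0 0 0 0; 0 0.003 0.061 0 0 0 0")

```text
time_s: 1.77
eef_pos: [559.3, 116.3, 129.7]
ee_rot: [0.0, -0.032, 0.999, -0.0]
ft_force: [-1.5, -0.8, 3.3]
grip_width: 0.2
finger_force: 1.7
```

Call:
step_arm(deltas="0 0 0.001 0 0 0 0; 0 0 0.002 0 0 0 0; 0 0 0.003 0 0 0 0")

```text
time_s: 2.02
eef_pos: [559.8, 116.4, 127.6]
ee_rot: [0.001, -0.032, 0.999, 0.0]
ft_force: [0.1, -0.9, 4.8]
grip_width: 0.7
finger_force: 1.9
```

Call:
step_arm(deltas="0 0 0.002 0 0 0 0; 0 0 0.004 0 0 0 0; 0 0 0.004 0 0 0 0")

```text
time_s: 2.27
eef_pos: [559.6, 116.2, 122.5]
ee_rot: [0.001, -0.032, 1.0, 0.0]
ft_force: [2.3, 0.4, 2.0]
grip_width: 0.4
finger_force: 1.9
```

Hatch 1 gives more than 7 mm at about 2 N, so it is the free one. I'll press it deeper.

Call:
step_arm(deltas="0 0 0.003 0 0 0 0; 0 0 0.006 0 0 0 0; 0 0 0.008 0 0 0 0; 0 0 0.008 0 0 0 0; 0 0 0.008 0 0 0 0")

```text
time_s: 2.68
eef_pos: [559.2, 116.0, 114.1]
ee_rot: [-0.0, -0.032, 1.0, -0.0]
ft_force: [1.3, -0.3, 0.6]
grip_width: 0.6
finger_force: 0.5
```

```bash
python3 - <<'E'
from h import *
from workcell import snapshot
import cv2
print(st()[0]["ft_force"],goto(W(-90,150,200)))
cv2.imwrite("pics/s1.png",snapshot("scene")["pixels"][100:300,200:440,::-1].repeat(3,0).repeat(3,1)[:600,:720])
E
```

```text
[ 1.32968812 -0.26500013  0.60373055] [134.60754455  -2.58689066 -85.83216759]
```

View pics/s1.png

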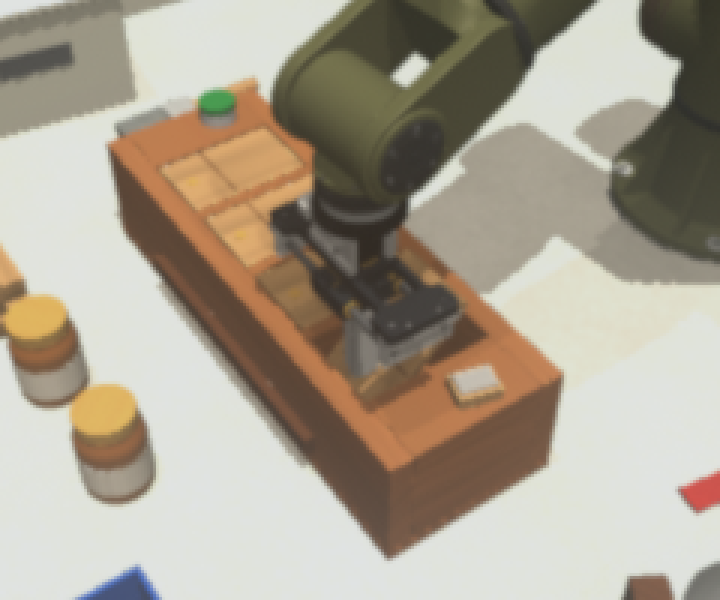

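Hatch 1 is clearly tilted in the view. The tool goes up, back over the raised edge, and down on the robot side.

Call:
step_arm(deltas="0 -0.002 -0.03 0 0 0 0; 0 -0.002 -0.06 0 0 0 0; 0 -0.002 -0.09 0 0 0 0; 0.03 -0.002 -0.095 0 0 0 0; 0.065 -0.002 -0.095 0 0 0 0")

```text
time_s: 3.15
eef_pos: [495.0, 109.9, 210.9]
ee_rot: [0.001, -0.031, 1.0, 0.0]
ft_force: [-0.3, 0.4, -1.3]
grip_width: 0.5
finger_force: 0.0
```

Call:
step_arm(deltas="0.035 0 0 0 0 0 0; 0.07 0 0.0 0 0 0 0; 0.072 0 0.03 0 0 0 0; 0.072 0 0.055 0 0 0 0; 0.072 0 0.055 0 0 0 0")

```text
time_s: 3.57
eef_pos: [420.4, 105.1, 151.1]
ee_rot: [-0.003, -0.032, 0.999, -0.0]
ft_force: [-0.1, 0.1, -0.3]
grip_width: 0.2
finger_force: 0.0
```

```bash
python3 - <<'E'
from h import *
from workcell import snapshot
import cv2
d=snapshot("top");K=d["intrinsics"];T=d["T"];z=d["z_map"]
v,u=np.mgrid[:400,:640]
P=np.stack([(u-K[0,2])/K[0,0]*z,(v-K[1,2])/K[1,1]*z,z],-1)@T[:3,:3].T+T[:3,3]
c,s=np.cos(yaw),np.sin(yaw);Q=P[...,:2]-C;lx=c*Q[...,0]+s*Q[...,1];ly=-s*Q[...,0]+c*Q[...,1]
for a in range(-75,70,8):
    k=(abs(lx-a)<4)&(ly>112)&(ly<188);print(a,np.percentile(P[...,2][k],[10,50]).round(0) if k.any() else None)
S,r=st();print(S["eef_pos"],S["ft_force"],(r.inv()*Rd).as_rotvec())
for t in(.5,.7,.9,1.1,1.3,1.5,1.65):
    e=(17-82*np.cos(t)+5*np.sin(t)-8,150,125+82*np.sin(t)+5*np.cos(t)-12);print(t,goto(W(*e)).round(1))
E
```

```text
-75 [448. 451.]
-67 [438. 444.]
-59 [429. 435.]
-51 [431. 431.]
-43 [ 8. 10.]
-35 [ 9. 15.]
-27 [ 11. 178.]
-19 [165. 169.]
-11 [157. 162.]
-3 [148. 152.]
5 [140. 143.]
13 [130. 135.]
21 [122. 126.]
29 [114. 117.]
37 [104. 108.]
45 [ 96. 100.]
53 [89. 93.]
61 [52. 55.]
69 [40. 96.]
[421.60182873 105.28351458 153.34383534] [0.1391435  0.40111656 0.88695153] [-0.00038193 -0.003785   -0.00030861]
0.5 [-32.8  -0.5  -3.5]
0.7 [-42.9  -0.5 -16.5]
0.9 [-55.3  -0.5 -27.2]
1.1 [-69.5  -0.5 -35.3]
1.3 [-85.2  -0.5 -40.3]
1.5 [-101.4   -0.5  -42.2]
1.65 [-113.7   -0.5  -41.4]
```

Depth along the hatch shows it already at about 0.8 rad. Next I push along the arc.

Call:
step_arm(deltas="-0.02 0 -0.008 0 0 0 0; -0.035 0 -0.015 0 0 0 0; -0.048 0 -0.02 0 0 0 0; -0.058 0 -0.027 0 0 0 0; -0.068 0 -0.033 0 0 0 0")

```text
time_s: 4.03
eef_pos: [491.6, 109.8, 189.2]
ee_rot: [0.0, -0.032, 1.0, 0.0]
ft_force: [-1.2, 0.7, -0.8]
grip_width: 0.5
finger_force: 0.4
```

Call:
step_arm(deltas="-0.01 0 -0.003 0 0 0 0; -0.02 0 -0.006 0 0 0 0; -0.03 0 -0.007 0 0 0 0; -0.038 0 -0.007 0 0 0 0; -0.044 0 -0.007 0 0 0 0")

```text
time_s: 4.45
eef_pos: [534.0, 112.5, 195.2]
ee_rot: [-0.002, -0.032, 0.999, -0.0]
ft_force: [-42.6, -3.6, 25.8]
grip_width: 0.4
finger_force: 23.4
```

```bash
python3 - <<'E'
from h import *
S,r=st();print(S["ft_force"],(r.inv()*Rd).as_rotvec())
for t in(1.3,1.5,1.65):
    e=(17-82*np.cos(t)+5*np.sin(t)-8,150,125+82*np.sin(t)+5*np.cos(t)-12);print(t,goto(W(*e)).round(1))
E
```

```text
[-42.64144767  -3.62550365  25.77070759] [-2.24973091e-05 -3.80134694e-03 -4.20975646e-04]
1.3 [27.3 -0.6  2. ]
1.5 [11.  -0.6  0.1]
1.65 [-1.3 -0.6  0.9]
```

The hatch is at its stop. I'll back off and clear upward.

Call:
step_arm(deltas="0.01 0 0 0 0 0 0; 0.03 0 0 0 0 0 0; 0.06 0 0 0 0 0 0; 0.08 0 -0.03 0 0 0 0; 0.09 0 -0.06 0 0 0 0")

```text
time_s: 4.87
eef_pos: [442.4, 106.6, 254.9]
ee_rot: [-0.002, -0.032, 0.999, -0.0]
ft_force: [0.3, 0.2, 1.1]
grip_width: 0.5
finger_force: 0.0
```

Call:
step_arm(deltas="0.03 0 -0.01 0 0 0 0; 0.06 0 -0.02 0 0 0 0; 0.08 0 -0.02 0 0 0 0; 0.08 0 -0.02 0 0 0 0; 0.08 0 -0.02 0 0 0 0")

```text
time_s: 5.28
eef_pos: [364.8, 101.8, 275.5]
ee_rot: [0.001, -0.032, 0.999, 0.0]
ft_force: [0.7, 0.4, 0.6]
grip_width: 0.2
finger_force: 0.0
```

```bash
python3 - <<'E'
from h import *
from workcell import snapshot
import cv2
a=snapshot("scene")["pixels"][100:300,200:440];b=snapshot("top")["pixels"][130:270,120:500]
cv2.imwrite("pics/end.png",np.vstack([cv2.resize(a,(400,300)),cv2.resize(b,(400,150))])[:,:,::-1])
print(st()[0]["ft_force"])
E
```

```text
[ 0.03676984  0.15931702 -0.21269116]
```

View pics/end.png

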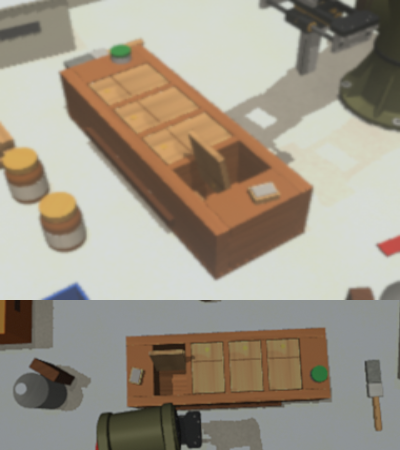

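The leftmost hatch stands upright (around (208,165) in the composite). The other three are shut, the bystanders haven't moved, and the arm is clear.

```bash
python3 -c "from workcell import job; print(job.finish_job())"
```

```text
the job is handed in; nothing more can be done
None
```

The leftmost hatch (flap1) was the free one; it now stands open at its stop, the other three are shut, nothing else was moved, the arm is clear, and the job is handed in (no verdict returned).

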